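Count to the third gap and push the sauce dish in

ROBOT

A 7-joint arm with a two-finger parallel gripper is mounted at the origin on the work surface. World frame = base frame: x ahead of the robot, y to its left, z up, the work surface at z = 0. Lengths are in m, angles in rad, forces in N, time in s.
With the tool pointing down it reaches from about 0.4 to 0.925 m from the base axis. Payload 5.6 kg.
Tool frame: the origin (TCP) lies on the centre line of the jaws, within the pads' length; the fingertips stand 22 mm ahead of it and the grasp point (between the pads) lies 3 mm ahead of it; y points along the fingers, z is the direction in which the jaws open and shut, and the axes are right-handed (so a half turn about y gives the same grasp; the last joint's range is limited). The gripper opens to 85 mm and grips with 20 to 120 N. Pads are 22 mm wide; open, the fingers measure 114 mm over their backs; the gripper's body (76 mm by 85 mm) begins 54 mm behind the grasp point. The pads swing forward as they close: fully open they stand 13 mm farther back than shut.
Start: joints at [-1.206, 0.468, -0.012, 1.603, 0.006, 1.071, -0.056], TCP at [0.258, 0.597, 0.253] pointing down, gripper open.
Joint ranges: [-2.53, 2.53], [-0.31, 2.02], [-1.57, 1.55], [0.28, 2.44], [-1.29, 4.43], [0.15, 1.84], [-2.92, 2.92]. Speed limits (rad/s): [2.57, 2.57, 3.14, 3.14, 3.14, 3.14, 3.14].

INTERFACE

Orientations are given as a 3x3 rotation matrix whose columns are the frame's x, y, z axes.
In Python, from rig import arm gives the robot as it stands.
- The arm moves only by the shell command python3 -m pendant 'ROWS' [OPENING] [FORCE]. ROWS is JSON, a list of rows, each an object of numbers: "x", "y", "z": the shift along the tool's x, y, z in cm; "twist": the turn about the tool's y in rad. In form: [{"x": .., "y": .., "z": .., "twist": ..}, ...]. A call has 1 to 20 rows; each row shifts and turns the commanded pose from where the row before left it, along the tool's axes as they then stand; what a row does not reach is not made up. A row lasts 1/10 s, in which the tool goes at most 50 mm and 8.59 degrees, less where a joint would pass 70% of its speed; a pose out of reach is approached as far as the arm can. A call with a gripper value outside its range is refused whole. OPENING is the opening, from 0 (shut) to 1 (fully open), set as the call begins (- or left out, the last holds). The fingers move at their own pace and stop on an object; FORCE is the grip in N (left out, the last holds). Time passes only in rows, so rows that do not move let the fingers close. It gives the time, the measured TCP pose, the force and the opening at its end, in the units of the state.
- arm.get_state(): the state, without advancing time (a new reading comes with each control period).
- arm.get_image(name): name is "scene" or "top" or "wrist"; returns a dict with "image" (420x560x3 uint8, blue, green, red), "z_map" (420x560 float32, m along the optical axis (not along the pixel's ray), 0 where there is no reading), "vfov" (degrees; the focal length in pixels is half the picture's height over the tangent of half this angle, whatever the lens; pixels are square), "cx", "cy" (the principal point, pixels), "rvec" (rotation vector, rad) and "tvec" (3), from world to camera coordinates, as OpenCV has them. Camera axes: x right, y down, z forward; pixel columns grow to the right and rows downward; lengths in m; the calibration is good to about 2 mm. A picture is of the moment at which its call begins.
- arm.close_job(): hands the job in, once; it reports no verdict.
Trained networks look in a picture, given as the dict that the camera call returned (one of the last four; its "shot" number tells which), for a name from the list of things; names that differ only in an ending like _2 or _b are one class to them, and where a whole thing is asked for, a point or a joint stands for the part that bears it (a point fixed in the world has none). Each returns a list of dicts, best first, with "p" (0 to 1); they miss things now and then, are a little off and sometimes report something else, mostly with a low value. They report only what shows in the picture. A call takes as long as a camera call. They do not tell look-alikes from the thing itself.
- arm.cut_out(name, picture): "mask" (420x560 bool, what is visible of it).
- arm.spot_point(name, picture): "centre" ([x, y, z] in m, in world coordinates, good to about 4 mm: a listed point, or the origin of a listed thing).
The state is a dict: "clock": time; "qpos": joint angles; "joint_vel": joint speeds; "joint_efforts": joint torques, N m; "eef_pos": TCP position; "tool_rot": TCP orientation; "wrist_force": force on the tool from outside, world axes, zero at the start; "ft_torque": the same for the moment, N m; "grip_width": opening from 0.0 (shut) to 1.0 (fully open).
Only numpy, scipy, OpenCV 4.12 (cv2) and the standard library are available. Lean on these libraries where they do the work, as an engineer would, in place of code of your own. Each camera call takes 0.05 s, during which the arm holds its last target. There are 200 camera calls.

TASK

The sauce dish lying on the counter goes into the third gap of the black divider rack, counting from the end where the tall round post stands. Count with a fingertip: touch the top of the divider between the first and second gaps, then the top of the divider between the second and third gaps. Then push the dish across the counter into the third gap until it rests against the back rail, without picking it up, leave it there flat on the counter, and do not disturb the bottle, the cup or the jar.

Things in the scene. Friction and masses are not known exactly. Their poses are not given: they have to be found in the camera images.
- rack: fixed black comb: back rail 352 mm long (y), 12 thick, 28 high; 5 walls (2 end, 3 inner) stand out from it to -x, each 8 mm thick, 50 long, 36 high, 86 mm apart. 4 gaps, 78 mm wide, 50 deep, no floor, mouths to -x (toward the robot). Origin on the counter midway along, mid-length of the dividers: mouth at x=-25 mm, rail face x=+25, gap centres y=+129, +43, -43, -129. z up. Place and yaw vary.
- post: tall black round post, 24 mm diameter, 92 mm high, fixed, standing just outside one end wall of the rack (about 188 mm from the rack's middle along rack y). It may be at either end; gaps are counted from it. Origin at the middle of its underside.
- end_block: low black square block, 24 x 24 mm, 36 mm high, fixed, standing just outside the other end wall of the rack, opposite the post. Origin at the middle of its underside.
- div_a: one of the three identical inner dividers of the rack: a black upright wall 8 mm thick (rack y), 50 mm long (rack x), 36 mm high, fixed. Origin at the middle of its underside on the counter, so its top is 36 mm above that; axes as the rack's. It is the one at rack y = +86 mm.
- div_b: one of the three identical inner dividers of the rack: a black upright wall 8 mm thick (rack y), 50 mm long (rack x), 36 mm high, fixed. Origin at the middle of its underside on the counter, so its top is 36 mm above that; axes as the rack's. It is the middle one, at rack y = 0.
- div_c: one of the three identical inner dividers of the rack: a black upright wall 8 mm thick (rack y), 50 mm long (rack x), 36 mm high, fixed. Origin at the middle of its underside on the counter, so its top is 36 mm above that; axes as the rack's. It is the one at rack y = -86 mm.
- dish_c (a point): centre (half-way up, 13 mm above the underside) of the loose, empty, open white ceramic sauce dish: round, 66 mm across the rim, 58 at the foot, 26 high, wall 3.5, inner floor 4 mm above its underside and about 51 mm wide, about 0.1 kg. Lies flat between robot and rack. Against the back rail its centre is at about rack x = -8 mm.
- dish: the same dish, origin at the middle of its underside.
- sauce: loose amber sauce bottle, 54 mm diameter, 150 mm high, at the robot's left; leave alone. Origin at the middle of its underside.
- teacup: loose white cup, 72 mm across, 65 mm high, at the robot's right; leave alone. Origin at the middle of its underside.
- jar: loose glass jar, 64 mm diameter, 75 mm high, at the left, farther out than the bottle; leave alone. Origin at the middle of its underside.
Mind the look-alikes: they are no part of the job. Of the things shaped like the dish, the white one is meant.

How it is judged:
On the way, in this order (a step that is already met when the one before it is completed fails the run):
1. a fingertip touches the divider between the first and second gaps from the post (((y of post in the frame of rack above 0 m and contact force between the fingers and div_a above 0.3 N) or (y of post in the frame of rack below 0 m and contact force between the fingers and div_c above 0.3 N))), for 0.04 s.
2. a fingertip touches the divider between the second and third gaps (the middle one) (contact force between the fingers and div_b above 0.3 N), for 0.04 s.
3. the dish is in the third gap, against the back rail (x of dish_c in the frame of rack between -0.016 and 0 m and ((y of post in the frame of rack above 0 m and y of dish_c in the frame of rack between -0.055 and -0.031 m) or (y of post in the frame of rack below 0 m and y of dish_c in the frame of rack between 0.031 and 0.055 m)) and angle between dish's own z axis and vertical below 0.1 rad and height (world z) of dish_c below 0.017 m), for 0.1 s.
At the end, for the whole second after the job is handed in: The dish lies flat and still on the counter in the third gap counted from the post, its rim within about 8 mm of the back rail (centre within 12 mm of the gap's middle line) (all of step 3 and linear speed of dish below 0.02 m/s); the robot touches nothing.
It fails at once if the dish is lifted (centre more than 12 mm above its resting height) or tipped beyond 0.4 rad (height (world z) of dish_c above 0.025 m or angle between dish's own z axis and vertical above 0.4 rad).
It fails at once if the sauce is shifted by more than 20 mm or tipped (distance of sauce from where it was at the start of the episode above 0.02 m or angle between sauce's own z axis and vertical above 0.25 rad).
It fails at once if the teacup is shifted by more than 20 mm or tipped (distance of teacup from where it was at the start of the episode above 0.02 m or angle between teacup's own z axis and vertical above 0.25 rad).
It fails at once if the jar is shifted by more than 20 mm or tipped (distance of jar from where it was at the start of the episode above 0.02 m or angle between jar's own z axis and vertical above 0.25 rad).
It also fails if it takes over 54 s, if anything falls off the work surface, if the arm or the gripper's body presses on something with over 40 N, if the wrist force passes 120 N, or if a joint passes its speed limit or range.

## Working session

There is one attempt and no reset: what is moved stays moved. The work goes in short steps, Python scripts to look and compute and a shell command to move; the robot and the scene stay as the last step left them, time stands still between calls to the robot, and variables do not carry over. Pictures are saved under pics/ and viewed, about 8 in all and at most 12, crops included, and the job is handed in when it is done.

```bash
mkdir -p pics
cat > h.py <<'E'
import numpy as np, cv2
from rig import arm
def snap(n,f):
    d=arm.get_image(n); cv2.imwrite('pics/'+f,d['image']); return d
def world(d,mask):
    v,u=np.nonzero(mask&(d['z_map']>0)); z=d['z_map'][v,u]
    f=d['image'].shape[0]/2/np.tan(np.radians(d['vfov'])/2)
    P=np.c_[(u-d['cx'])/f*z,(v-d['cy'])/f*z,z]
    R=cv2.Rodrigues(np.array(d['rvec'],float))[0]
    return (P-np.array(d['tvec']))@R
def proj(d,p):
    f=d['image'].shape[0]/2/np.tan(np.radians(d['vfov'])/2)
    R=cv2.Rodrigues(np.array(d['rvec'],float))[0]
    c=R@np.array(p)+np.array(d['tvec']); return c[:2]/c[2]*f+[d['cx'],d['cy']]
E
python3 - <<'E'
from h import *
for n in ['top','scene']:
    d=snap(n,n+'1.png')
    for k in ['rack','post','end_block','div_a','dish','dish_c','sauce','teacup','jar']:
        print(n,k,[(np.round(r['centre'],3).tolist(),round(r['p'],2),proj(d,r['centre']).round().tolist()) for r in arm.spot_point(k,d)[:4]])
s=arm.get_state();print(s['clock'],s['eef_pos'],np.round(s['tool_rot'],3).tolist(),s['wrist_force'])
E
```

```text
top rack [([0.674, 0.037, 0.001], 0.69, [272.0, 165.0])]
top post [([0.686, -0.151, 0.001], 0.55, [341.0, 161.0])]
top end_block [([0.671, 0.226, -0.005], 0.66, [202.0, 167.0])]
top div_a [([0.678, 0.124, -0.004], 0.65, [240.0, 165.0]), ([0.678, -0.054, 0.002], 0.64, [305.0, 164.0]), ([0.677, 0.041, 0.002], 0.63, [270.0, 164.0])]
top dish [([0.468, -0.039, -0.001], 0.97, [301.0, 241.0]), ([0.354, -0.087, -0.001], 0.77, [320.0, 284.0]), ([0.457, -0.147, -0.001], 0.7, [342.0, 245.0]), ([0.459, -0.038, 0.014], 0.59, [300.0, 243.0])]
top dish_c [([0.468, -0.039, -0.001], 0.97, [301.0, 241.0]), ([0.354, -0.087, -0.001], 0.77, [320.0, 284.0]), ([0.457, -0.147, -0.001], 0.7, [342.0, 245.0]), ([0.459, -0.038, 0.014], 0.59, [300.0, 243.0])]
top sauce [([0.436, 0.36, 0.006], 0.58, [148.0, 254.0])]
top teacup [([0.483, -0.385, -0.0], 0.71, [431.0, 234.0])]
top jar [([0.631, 0.406, 0.001], 0.72, [135.0, 182.0])]
scene rack [([0.675, 0.04, 0.002], 0.9, [235.0, 251.0])]
scene post [([0.682, -0.151, -0.0], 0.45, [199.0, 207.0])]
scene end_block [([0.676, 0.225, 0.001], 0.64, [277.0, 307.0]), ([0.67
[... 217 characters left out ...]
039, 0.011], 0.81, [295.0, 199.0]), ([0.453, -0.143, 0.001], 0.72, [277.0, 180.0]), ([0.349, -0.09, -0.001], 0.69, [318.0, 179.0]), ([0.355, -0.09, 0.01], 0.68, [317.0, 176.0])]
scene dish_c [([0.462, -0.039, 0.011], 0.81, [295.0, 199.0]), ([0.453, -0.143, 0.001], 0.72, [277.0, 180.0]), ([0.349, -0.09, -0.001], 0.69, [318.0, 179.0]), ([0.355, -0.09, 0.01], 0.68, [317.0, 176.0])]
scene sauce [([0.44, 0.363, -0.001], 0.71, [410.0, 305.0])]
scene teacup [([0.484, -0.393, -0.001], 0.97, [226.0, 142.0])]
scene jar [([0.63, 0.405, -0.002], 0.7, [349.0, 366.0])]
1.0 [0.25781172 0.59669726 0.2533203 ] [[0.918, 0.0, 0.397], [-0.397, 0.0, 0.918], [0.0, -1.0, 0.0]] [ 0.66781526 -0.4446011  -0.45025008]
```

```bash
python3 -c "
import cv2,numpy as np
a=[cv2.imread(f'pics/{n}1.png') for n in('top','scene')]
cv2.imwrite('pics/both.png',cv2.resize(np.vstack(a),None,fx=.714,fy=.714))" ; ls
```

```text
h.py
pics
```

View pics/top1.png

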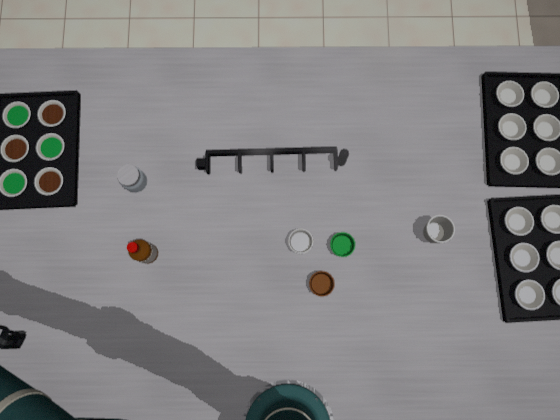

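The post is at the right end (341,161) and the end block at the left (202,167). There are three dish candidates: white (300,241), green (342,245) and brown (321,284). The white one on the counter is meant. I'll confirm that in a crop and fit the rack.

Run:
```python
from h import *
for n in ['top','scene']:
    d=snap(n,n+'2.png')
    P=world(d,np.ones((420,560),bool))
    for k in ['rack','post','end_block']:
        m=arm.cut_out(k,d)
        if not m: print(n,k,'none');continue
        Q=world(d,m[0]['mask'])
        print(n,k,len(Q),Q.min(0).round(3),Q.max(0).round(3))
        if k=='rack':
            T=Q[(Q[:,2]>.018)&(Q[:,2]<.045)]
            r=cv2.minAreaRect(T[:,:2].astype(np.float32)); print(r, cv2.boxPoints(r).round(3).tolist())
    for m in arm.cut_out('dish',d)[:3]:
        Q=world(d,m['mask']); Q=Q[(Q[:,2]>.018)&(Q[:,2]<.04)]
        if len(Q)>5:
            c,rr=cv2.minEnclosingCircle(Q[:,:2].astype(np.float32)); bgr=d['image'][m['mask']].mean(0).round()
            print(n,'dish',np.round(c,3),round(rr,3),bgr)
    if n=='top': cv2.imwrite('pics/crop.png',cv2.resize(d['image'][130:310,180:370],None,fx=3.1,fy=3.1,interpolation=cv2.INTER_CUBIC))
```

```text
top rack 1223 [ 0.651 -0.142 -0.006] [0.723 0.214 0.044]
((0.6862816214561462, 0.03701336681842804), (0.06476529687643051, 0.3534458875656128), 0.8827242255210876) [[0.6510000228881836, 0.21299999952316284], [0.6570000052452087, -0.14000000059604645], [0.7210000157356262, -0.13899999856948853], [0.7160000205039978, 0.21400000154972076]]
top post 700 [ 0.454 -0.426 -0.003] [ 0.524 -0.356  0.073]
top end_block 98 [ 0.662  0.215 -0.006] [0.686 0.244 0.041]
top dish [ 0.356 -0.09 ] 0.033 [36. 61. 95.]
top dish [ 0.465 -0.037] 0.032 [155. 154. 154.]
top dish [ 0.456 -0.147] 0.033 [ 57. 117.  36.]
scene rack 2314 [ 0.641 -0.182 -0.004] [0.723 0.223 0.039]
((0.6884583830833435, 0.03513203561306), (0.06223715469241142, 0.37696295976638794), 1.3818033933639526) [[0.652999997138977, 0.22300000488758087], [0.6620000004768372, -0.15399999916553497], [0.7239999771118164, -0.15299999713897705], [0.7149999737739563, 0.2240000069141388]]
scene post 203 [ 0.641 -0.242 -0.002] [ 0.698 -0.133  0.093]
scene end_block 263 [0.65  0.211 0.   ] [0.69  0.241 0.039]
scene dish [ 0.467 -0.034] 0.034 [110. 113. 116.]
scene dish [ 0.456 -0.143] 0.034 [34. 71. 24.]
scene dish [ 0.358 -0.087] 0.034 [21. 34. 55.]
```

View pics/crop.png

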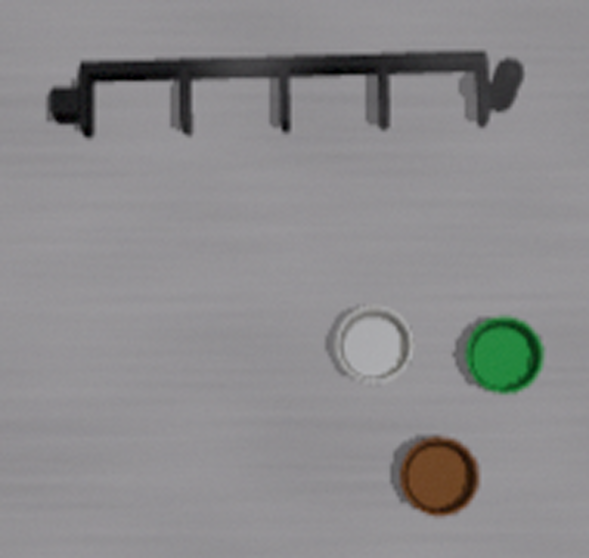

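The crop confirms it: white dish at crop (372,343), green and brown are the look-alikes. The rack origin is about (0.681, 0.037) with yaw about 0.02. The post is at rack −y, so the touch order is div_c (0.683,-0.049), then div_b (0.681,0.037), with the third gap centred at y≈0.080. I'll twist to align with the world axes, shut the gripper and travel high.

```bash
python3 -m pendant '[{"twist":-0.14},{"twist":-0.14},{"twist":-0.14},{"x":2.5,"z":-3.8},{"x":2.5,"z":-3.8},{"x":2.5,"z":-3.8},{"x":2.5,"z":-3.8},{"x":2.5,"z":-3.8},{"x":2.5,"z":-3.8},{"x":2.5,"z":-3.8},{"x":2.5,"z":-3.8},{"x":2.5,"z":-3.8},{"x":2.5,"z":-3.8},{"x":2.5,"z":-3.8},{"x":2.5,"z":-3.8},{"x":2.5,"z":-3.8},{"x":2.5,"z":-3.8},{"x":2.5,"z":-3.8},{"x":2.5,"z":-3.8},{"x":2.0,"z":-3.0}]' 0 20
python3 -m pendant '[{},{},{}]'; python3 -c "
from h import *
s=arm.get_state();print(np.round(s['tool_rot'],3).tolist(),s['wrist_force'])"
```

```text
[[0.918, 0.0, 0.397], [-0.397, -0.0, 0.918], [0.0, -1.0, -0.0]] [-4.11630270e-04  2.01796713e-01 -5.23429323e-01]invalid input
invalid input
```

```bash
python3 -m pendant '[{"x":0,"y":0,"z":0,"twist":-0.14},{"x":0,"y":0,"z":0,"twist":-0.14},{"x":0,"y":0,"z":0,"twist":-0.14},{"x":2.5,"y":0,"z":-3.8,"twist":0},{"x":2.5,"y":0,"z":-3.8,"twist":0},{"x":2.5,"y":0,"z":-3.8,"twist":0},{"x":2.5,"y":0,"z":-3.8,"twist":0},{"x":2.5,"y":0,"z":-3.8,"twist":0},{"x":2.5,"y":0,"z":-3.8,"twist":0},{"x":2.5,"y":0,"z":-3.8,"twist":0},{"x":2.5,"y":0,"z":-3.8,"twist":0},{"x":2.5,"y":0,"z":-3.8,"twist":0},{"x":2.5,"y":0,"z":-3.8,"twist":0},{"x":2.5,"y":0,"z":-3.8,"twist":0},{"x":2.5,"y":0,"z":-3.8,"twist":0},{"x":2.5,"y":0,"z":-3.8,"twist":0},{"x":2.5,"y":0,"z":-3.8,"twist":0},{"x":2.5,"y":0,"z":-3.8,"twist":0},{"x":2.5,"y":0,"z":-3.8,"twist":0}]' 0 20
python3 -m pendant '[{"x":0,"y":0,"z":0,"twist":0},{"x":0,"y":0,"z":0,"twist":0}]'; python3 -c "
from h import *
s=arm.get_state();print(np.round(s['tool_rot'],3).tolist(),s['wrist_force'])"
```

```text
clock: 3.4
eef_pos: [0.666, -0.0079, 0.2535]
tool_rot: [[1.0, 0.0, -0.012], [0.012, 0.0, 1.0], [0.0, -1.0, 0.0]]
wrist_force: [0.7, 0.8, -0.8]
grip_width: 0.001
clock: 3.6
eef_pos: [0.6652, -0.0079, 0.2528]
tool_rot: [[1.0, -0.001, -0.009], [0.009, -0.0, 1.0], [-0.001, -1.0, -0.0]]
wrist_force: [-0.0, 1.3, 0.3]
grip_width: -0.003
[[1.0, -0.001, -0.009], [0.009, -0.0, 1.0], [-0.001, -1.0, -0.0]] [-0.01415948  1.29104765  0.2791811 ]
```

```bash
python3 -m pendant '[{"x":0.5,"y":0,"z":-2.0,"twist":0},{"x":0.5,"y":0,"z":-2.1,"twist":0},{"x":0,"y":4,"z":0,"twist":0},{"x":0,"y":4,"z":0,"twist":0},{"x":0,"y":4,"z":0,"twist":0},{"x":0,"y":2,"z":0,"twist":0},{"x":0,"y":0,"z":0,"twist":0}]'
python3 - <<'E'
from h import *
d=snap('wrist','w1.png')
for k in ['div_a','rack','post']:
    print(k,[(np.round(r['centre'],3).tolist(),round(r['p'],2),proj(d,r['centre']).round().tolist()) for r in arm.spot_point(k,d)[:4]])
P=world(d,np.ones((420,560),bool)); T=P[(P[:,2]>.032)&(P[:,2]<.041)&(P[:,0]<.695)&(P[:,0]>.64)]
for lo in [-.15,-.1,-.05,0,.05]:
    q=T[(T[:,1]>lo-.0)&(T[:,1]<lo+.05)]
    if len(q)>20: print(lo,len(q),q.mean(0).round(4),q.min(0).round(3),q.max(0).round(3))
E
```

```text
clock: 4.3
eef_pos: [0.6728, -0.0447, 0.1096]
tool_rot: [[1.0, -0.007, -0.015], [0.015, 0.001, 1.0], [-0.007, -1.0, 0.001]]
wrist_force: [-0.2, -0.0, 0.4]
grip_width: 0.002
div_a [([0.68, -0.046, -0.0], 0.89, [278.0, 220.0]), ([0.678, 0.124, 0.003], 0.58, [507.0, 221.0])]
rack [([0.677, 0.04, -0.0], 0.84, [393.0, 217.0]), ([0.68, 0.044, -0.0], 0.7, [398.0, 222.0])]
post [([0.682, -0.148, -0.006], 0.97, [146.0, 218.0])]
-0.15 1100 [ 0.6754 -0.1334  0.0361] [ 0.656 -0.15   0.032] [ 0.695 -0.127  0.041]
-0.05 650 [ 0.6717 -0.046   0.0362] [ 0.654 -0.05   0.032] [ 0.69  -0.042  0.038]
0 912 [0.6733 0.0393 0.036 ] [0.653 0.035 0.032] [0.695 0.045 0.038]
```

View pics/w1.png

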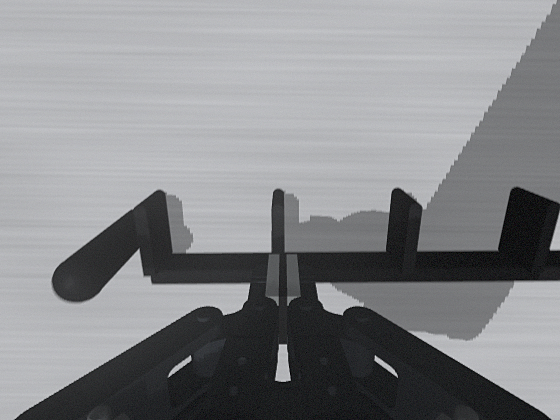

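The wrist view shows the shut fingers (282,290) in line with div_c (278,220), with the post at left (75,285). Walls measure y=-0.046 and 0.039. Descending to touch.

```bash
python3 -m pendant '[{"x":0,"y":3,"z":0,"twist":0},{"x":0,"y":1.2,"z":0,"twist":0},{"x":0,"y":0.3,"z":0,"twist":0},{"x":0,"y":0.2,"z":0,"twist":0},{"x":0,"y":0.2,"z":0,"twist":0},{"x":0,"y":0.2,"z":0,"twist":0},{"x":0,"y":0,"z":0,"twist":0}]'
```

```text
clock: 5.2
eef_pos: [0.6758, -0.0473, 0.0626]
tool_rot: [[1.0, 0.0, -0.012], [0.012, 0.0, 1.0], [0.0, -1.0, 0.0]]
wrist_force: [0.1, -0.7, -0.3]
grip_width: 0.004
```

```bash
python3 -m pendant '[{"x":0,"y":0.2,"z":0,"twist":0},{"x":0,"y":0.2,"z":0,"twist":0},{"x":0,"y":0.1,"z":0,"twist":0},{"x":0,"y":0.1,"z":0,"twist":0},{"x":0,"y":0,"z":0,"twist":0}]'
```

```text
clock: 5.7
eef_pos: [0.6759, -0.0473, 0.0581]
tool_rot: [[1.0, 0.0, -0.012], [0.012, 0.0, 1.0], [0.0, -1.0, 0.0]]
wrist_force: [-4.4, 1.1, 12.3]
grip_width: -0.003
```

Touched with 12 N. Lifting and going to the middle divider.

```bash
python3 -m pendant '[{"x":0,"y":-2,"z":0,"twist":0},{"x":0,"y":-1,"z":0,"twist":0},{"x":0,"y":0,"z":3,"twist":0},{"x":0,"y":0,"z":3,"twist":0},{"x":0,"y":0,"z":2.6,"twist":0},{"x":0,"y":0,"z":0,"twist":0},{"x":0,"y":1.5,"z":0,"twist":0},{"x":0,"y":0.8,"z":0,"twist":0},{"x":0,"y":0.3,"z":0,"twist":0},{"x":0,"y":0.2,"z":0,"twist":0},{"x":0,"y":0.2,"z":0,"twist":0},{"x":0,"y":0,"z":0,"twist":0}]'
```

```text
clock: 6.9
eef_pos: [0.6735, 0.0367, 0.0581]
tool_rot: [[1.0, -0.003, -0.01], [0.01, -0.001, 1.0], [-0.003, -1.0, -0.001]]
wrist_force: [-10.2, -2.2, 17.5]
grip_width: 0.0
```

Touched div_b too (17 N). Lifting and moving above the dish.

```bash
python3 -m pendant '[{"x":0,"y":-3,"z":0,"twist":0},{"x":0,"y":-3,"z":0,"twist":0},{"x":-4,"y":0,"z":-1.5,"twist":0},{"x":-4,"y":0,"z":-1.5,"twist":0},{"x":-4,"y":0,"z":-1.5,"twist":0},{"x":-4,"y":0,"z":-1.5,"twist":0},{"x":-4.8,"y":0,"z":-1.4,"twist":0},{"x":0,"y":0,"z":0,"twist":0},{"x":0,"y":0,"z":0,"twist":0}]'
python3 - <<'E'
from h import *
d=snap('wrist','w2.png')
s=arm.get_state();print(s['eef_pos'])
for k in ['dish']:
    print(k,[(np.round(r['centre'],3).tolist(),round(r['p'],2),proj(d,r['centre']).round().tolist()) for r in arm.spot_point(k,d)[:4]])
for m in arm.cut_out('dish',d)[:3]:
    Q=world(d,m['mask']); Q=Q[(Q[:,2]>.020)&(Q[:,2]<.032)]
    if len(Q)>5: print(cv2.minEnclosingCircle(Q[:,:2].astype(np.float32)),d['image'][m['mask']].mean(0))
tip=s['eef_pos']+.022*np.array(s['tool_rot'])[:,1]; print('tip px',proj(d,tip))
E
```

```text
clock: 7.8
eef_pos: [0.4671, -0.039, 0.1166]
tool_rot: [[1.0, 0.001, -0.009], [0.009, -0.0, 1.0], [0.001, -1.0, -0.0]]
wrist_force: [0.8, -0.7, 0.8]
grip_width: -0.003
[ 0.46863848 -0.03839059  0.1167582 ]
dish [([0.356, -0.093, 0.002], 0.98, [197.0, 45.0]), ([0.456, -0.143, 0.012], 0.9, [135.0, 196.0]), ([0.354, -0.09, 0.014], 0.84, [199.0, 38.0]), ([0.467, -0.034, 0.015], 0.7, [288.0, 213.0])]
((0.35356083512306213, -0.08757269382476807), 0.03287078067660332) [47.35781027 68.25766736 98.39661427]
((0.4536314904689789, -0.14345693588256836), 0.03320975601673126) [ 58.59204045 107.01361162  44.29336272]
((0.4632466435432434, -0.035038016736507416), 0.033055782318115234) [152.35618655 154.48550831 151.99735177]
tip px [280.5379905  273.94515042]
```

View pics/w2.png

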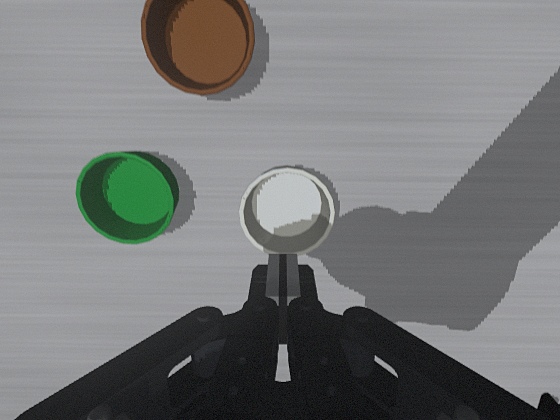

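The white dish is at (288,213), directly ahead of the fingertips; green is at (127,198) and brown at (200,40), both clear. Lowering the shut fingers into the dish, to push its wall from inside.

```bash
python3 -m pendant '[{"x":-0.4,"y":2,"z":0.3,"twist":0},{"x":0,"y":3,"z":0,"twist":0},{"x":0,"y":2,"z":0,"twist":0},{"x":0,"y":0.7,"z":0,"twist":0},{"x":0,"y":0.5,"z":0,"twist":0},{"x":0,"y":0,"z":0,"twist":0},{"x":0,"y":0,"z":0.5,"twist":0},{"x":0,"y":0,"z":0.5,"twist":0},{"x":0,"y":0,"z":0.5,"twist":0},{"x":0,"y":0,"z":0.5,"twist":0},{"x":0,"y":0,"z":0,"twist":0}]'
python3 - <<'E'
from h import *
d=snap('scene','s3.png'); c=proj(d,[.464,-.02,.03]).astype(int); 
cv2.imwrite('pics/s3c.png',cv2.resize(d['image'][c[1]-70:c[1]+70,c[0]-90:c[0]+90],None,fx=4,fy=4))
for m in arm.cut_out('dish',d)[:4]:
    Q=world(d,m['mask']); Q=Q[(Q[:,2]>.020)&(Q[:,2]<.032)]
    if len(Q)>5: print(cv2.minEnclosingCircle(Q[:,:2].astype(np.float32)),d['image'][m['mask']].mean(0))
E
```

```text
clock: 9.05
eef_pos: [0.4636, -0.014, 0.0346]
tool_rot: [[1.0, 0.001, -0.014], [0.014, 0.0, 1.0], [0.001, -1.0, 0.0]]
wrist_force: [0.5, -1.0, 1.8]
grip_width: -0.002
((0.4713510572910309, -0.027509547770023346), 0.03415673226118088) [101.52147239 103.90797546 106.9601227 ]
((0.45920565724372864, -0.14362061023712158), 0.03431545943021774) [37.99455041 76.8773842  26.67847411]
((0.3583105802536011, -0.087069071829319), 0.03384877368807793) [19.39256198 34.45867769 59.59504132]
```

View pics/s3c.png

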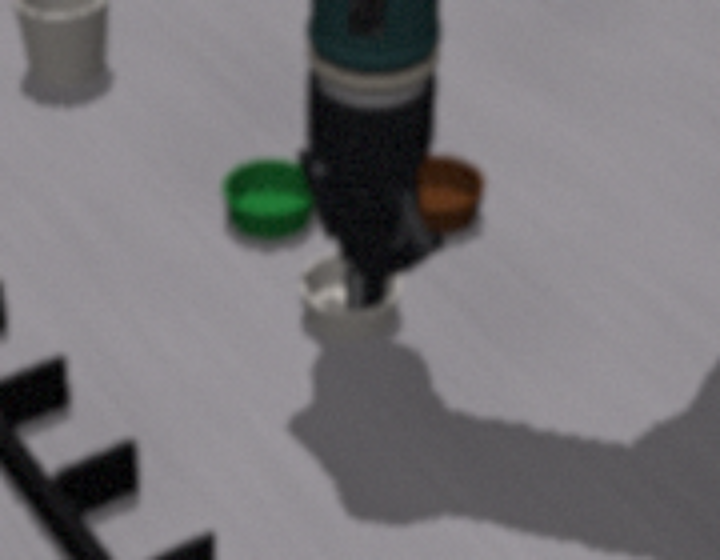

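The fingers are inside the white dish (crop 350,290) and it is sliding along with them, still flat. Pushing on to y≈0.082, then recentring the fingers.

```bash
python3 -m pendant '[{"x":0,"y":0,"z":0.7,"twist":0},{"x":0,"y":0,"z":1,"twist":0},{"x":0,"y":0,"z":1,"twist":0},{"x":0,"y":0,"z":1,"twist":0},{"x":0,"y":0,"z":1,"twist":0},{"x":0,"y":0,"z":1,"twist":0},{"x":0,"y":0,"z":1,"twist":0},{"x":0,"y":0,"z":1,"twist":0},{"x":0,"y":0,"z":1,"twist":0},{"x":0,"y":0,"z":1,"twist":0},{"x":0,"y":0,"z":0.7,"twist":0},{"x":0,"y":0,"z":0.5,"twist":0},{"x":0,"y":0,"z":0,"twist":0},{"x":0,"y":0,"z":0,"twist":0},{"x":0,"y":0,"z":-0.7,"twist":0},{"x":0,"y":0,"z":-0.6,"twist":0},{"x":0,"y":0,"z":0,"twist":0}]'
python3 - <<'E'
from h import *
for n in ['scene','top','wrist']:
  d=snap(n,n+'4.png')
  for m in arm.cut_out('dish',d)[:5]:
    Q=world(d,m['mask']); Q=Q[(Q[:,2]>.020)&(Q[:,2]<.032)]
    if len(Q)>5: print(n,cv2.minEnclosingCircle(Q[:,:2].astype(np.float32)),d['image'][m['mask']].mean(0).round())
E
```

```text
clock: 10.85
eef_pos: [0.4621, 0.0795, 0.0343]
tool_rot: [[1.0, -0.0, -0.01], [0.01, -0.001, 1.0], [-0.0, -1.0, -0.001]]
wrist_force: [-0.2, -0.5, 0.1]
grip_width: 0.0
scene ((0.46689727902412415, 0.08318187296390533), 0.03291917219758034) [104. 107. 110.]
scene ((0.45743149518966675, -0.14386765658855438), 0.03365560621023178) [39. 78. 28.]
top ((0.3563311994075775, -0.08998490869998932), 0.032407037913799286) [ 38.  67. 104.]
top ((0.456283301115036, -0.14645709097385406), 0.03257082402706146) [ 62. 127.  39.]
wrist ((0.4613270163536072, 0.0826599970459938), 0.03255020081996918) [124. 127. 126.]
```

```bash
python3 -m pendant '[{"x":0.7,"y":0,"z":0,"twist":0},{"x":0.6,"y":0,"z":0,"twist":0},{"x":1,"y":0,"z":0,"twist":0},{"x":1,"y":0,"z":0,"twist":0},{"x":1,"y":0,"z":0,"twist":0},{"x":1,"y":0,"z":0,"twist":0},{"x":1,"y":0,"z":0,"twist":0},{"x":1,"y":0,"z":0,"twist":0},{"x":1,"y":0,"z":0,"twist":0},{"x":1,"y":0,"z":0,"twist":0},{"x":1,"y":0,"z":0,"twist":0},{"x":1,"y":0,"z":0,"twist":0},{"x":1,"y":0,"z":0,"twist":0},{"x":1,"y":0,"z":0,"twist":0},{"x":1,"y":0,"z":0,"twist":0},{"x":1,"y":0,"z":0,"twist":0},{"x":0.6,"y":0,"z":0,"twist":0},{"x":0.4,"y":0,"z":0,"twist":0},{"x":0,"y":0,"z":0,"twist":0}]'
python3 - <<'E'
from h import *
for n in ['scene','top','wrist']:
  d=snap(n,n+'5.png')
  for m in arm.cut_out('dish',d)[:5]:
    Q=world(d,m['mask']); Q=Q[(Q[:,2]>.020)&(Q[:,2]<.032)]
    if len(Q)>5: print(n,cv2.minEnclosingCircle(Q[:,:2].astype(np.float32)),d['image'][m['mask']].mean(0).round())
  if n=='wrist':
    P=world(d,np.ones((420,560),bool)); T=P[(P[:,2]>.032)&(P[:,2]<.041)&(P[:,0]<.69)&(P[:,0]>.64)]
    h,e=np.histogram(T[:,1],np.arange(-.15,.3,.005)); print([(round(e[i],3),h[i]) for i in range(len(h)) if h[i]>20])
    for lo,hi in [(.02,.055),(.105,.145)]:
      q=T[(T[:,1]>lo)&(T[:,1]<hi)]; print(len(q), q.mean(0).round(4) if len(q) else '')
E
```

```text
clock: 13.05
eef_pos: [0.6256, 0.0831, 0.0343]
tool_rot: [[1.0, 0.001, -0.012], [0.012, -0.0, 1.0], [0.001, -1.0, -0.0]]
wrist_force: [0.0, 0.7, 0.5]
grip_width: -0.004
scene ((0.3601641058921814, -0.08886738866567612), 0.03556373342871666) [28. 42. 66.]
scene ((0.6132844686508179, 0.08737438172101974), 0.03322802484035492) [121. 124. 128.]
scene ((0.4493210017681122, -0.13648071885108948), 0.03146981820464134) [38. 74. 28.]
top ((0.3551724851131439, -0.09003915637731552), 0.03212280571460724) [ 39.  69. 107.]
top ((0.4561659097671509, -0.14552953839302063), 0.03245164453983307) [ 64. 131.  40.]
wrist ((0.6093396544456482, 0.08653626590967178), 0.03310299664735794) [140. 143. 140.]
[(np.float64(-0.05), np.int64(239)), (np.float64(-0.045), np.int64(847)), (np.float64(0.035), np.int64(52)), (np.float64(0.04), np.int64(40)), (np.float64(0.125), np.int64(34)), (np.float64(0.205), np.int64(847)), (np.float64(0.21), np.int64(445)), (np.float64(0.215), np.int64(100))]
92 [0.6593 0.0396 0.0362]
34 [0.656  0.1279 0.0363]
```

View pics/wrist5.png

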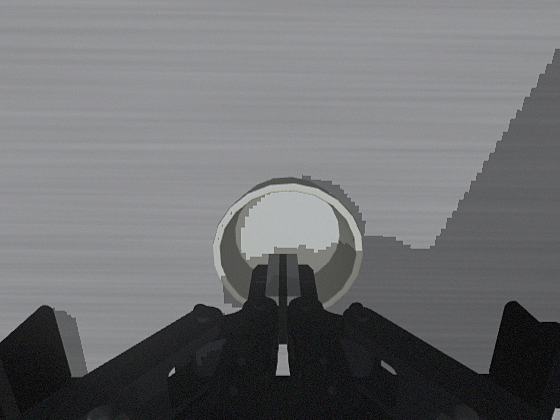

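The dish is at (287,245), just before the mouth, about 4 mm left of the gap's middle (walls at 0.0395 and 0.125). I'll nudge it right from inside, recentre and look again.

```bash
python3 -m pendant '[{"x":-0.7,"y":0,"z":0,"twist":0},{"x":-0.7,"y":0,"z":0,"twist":0},{"x":0,"y":0,"z":-0.5,"twist":0},{"x":0,"y":0,"z":-0.4,"twist":0},{"x":0,"y":0,"z":-0.3,"twist":0},{"x":0,"y":0,"z":-0.2,"twist":0},{"x":0,"y":0,"z":0,"twist":0},{"x":0,"y":0,"z":0.6,"twist":0},{"x":0,"y":0,"z":0.6,"twist":0},{"x":0,"y":0,"z":0,"twist":0}]'
python3 - <<'E'
from h import *
for n in ['scene','wrist']:
  d=snap(n,n+'6.png')
  for m in arm.cut_out('dish',d)[:5]:
    Q=world(d,m['mask']); Q=Q[(Q[:,2]>.020)&(Q[:,2]<.032)]
    if len(Q)>5: print(n,cv2.minEnclosingCircle(Q[:,:2].astype(np.float32)),d['image'][m['mask']].mean(0).round())
  P=world(d,np.ones((420,560),bool)); T=P[(P[:,2]>.032)&(P[:,2]<.041)&(P[:,0]<.69)&(P[:,0]>.64)]
  for lo,hi in [(-.07,-.03),(.02,.055),(.105,.145),(.19,.23)]:
      q=T[(T[:,1]>lo)&(T[:,1]<hi)]; print(len(q), q.mean(0).round(4) if len(q) else '',np.percentile(q[:,1],[3,97]).round(4) if len(q) else '')
E
```

```text
clock: 14.35
eef_pos: [0.611, 0.083, 0.0342]
tool_rot: [[1.0, 0.0, -0.014], [0.014, 0.001, 1.0], [0.0, -1.0, 0.001]]
wrist_force: [0.2, -0.0, 0.5]
grip_width: 0.0
scene ((0.6147825717926025, 0.08426056057214737), 0.03322165459394455) [108. 111. 115.]
scene ((0.3561656177043915, -0.08564624190330505), 0.03487556055188179) [29. 42. 65.]
43 [ 0.6742 -0.0453  0.035 ] [-0.0498 -0.0417]
48 [0.6736 0.0402 0.035 ] [0.0355 0.044 ]
58 [0.6723 0.1258 0.0351] [0.121  0.1302]
137 [0.6744 0.2172 0.0356] [0.2071 0.2289]
wrist ((0.6095535755157471, 0.08370353281497955), 0.03271578252315521) [125. 128. 127.]
997 [ 0.6663 -0.0447  0.0353] [-0.0496 -0.0415]
0  
0  
1043 [0.662  0.2104 0.0354] [0.207 0.217]
```

Centred now (0.0838 against the gap centre 0.083). Pushing in.

```bash
python3 -m pendant '[{"x":0.8,"y":0,"z":-0.1,"twist":0},{"x":0.6,"y":0,"z":0,"twist":0},{"x":0.7,"y":0,"z":0,"twist":0},{"x":0.7,"y":0,"z":0,"twist":0},{"x":0.7,"y":0,"z":0,"twist":0},{"x":0.7,"y":0,"z":0,"twist":0},{"x":0.7,"y":0,"z":0,"twist":0},{"x":0.7,"y":0,"z":0,"twist":0},{"x":0.6,"y":0,"z":0,"twist":0},{"x":0.5,"y":0,"z":0,"twist":0},{"x":0.4,"y":0,"z":0,"twist":0},{"x":0.2,"y":0,"z":0,"twist":0},{"x":0,"y":0,"z":0,"twist":0}]'
python3 - <<'E'
from h import *
for n in ['scene','wrist']:
  d=snap(n,n+'7.png')
  for m in arm.cut_out('dish',d)[:5]:
    Q=world(d,m['mask']); Q=Q[(Q[:,2]>.020)&(Q[:,2]<.030)]
    if len(Q)>5: print(n,cv2.minEnclosingCircle(Q[:,:2].astype(np.float32)),d['image'][m['mask']].mean(0).round())
E
```

```text
clock: 15.85
eef_pos: [0.6845, 0.0808, 0.0342]
tool_rot: [[1.0, 0.001, -0.012], [0.012, 0.0, 1.0], [0.001, -1.0, 0.0]]
wrist_force: [-0.2, -0.5, -0.9]
grip_width: 0.003
scene ((0.35887274146080017, -0.08798985928297043), 0.0336122065782547) [25. 39. 63.]
scene ((0.672584056854248, 0.09116244316101074), 0.03553485870361328) [137. 141. 145.]
scene ((0.45685282349586487, -0.14398400485515594), 0.034787844866514206) [44. 82. 33.]
wrist ((0.6677483320236206, 0.08447112888097763), 0.03296387195587158) [174. 177. 176.]
```

View pics/wrist7.png

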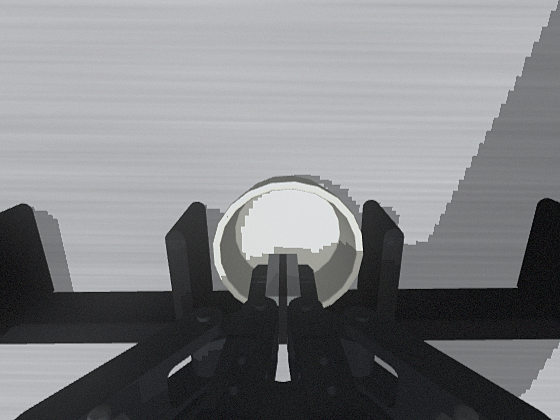

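The dish (288,245) is between the two correct dividers, a few mm short of the rail. Pushing gently until it touches.

```bash
python3 -m pendant '[{"x":0.15,"y":0,"z":0,"twist":0},{"x":0.15,"y":0,"z":0,"twist":0},{"x":0.1,"y":0,"z":0,"twist":0},{"x":0,"y":0,"z":0,"twist":0}]'; python3 -m pendant '[{"x":0.1,"y":0,"z":0,"twist":0},{"x":0.1,"y":0,"z":0,"twist":0},{"x":0,"y":0,"z":0,"twist":0}]'
```

```text
clock: 16.45
eef_pos: [0.6868, 0.0809, 0.0341]
tool_rot: [[1.0, -0.003, -0.012], [0.012, -0.0, 1.0], [-0.003, -1.0, -0.0]]
wrist_force: [-5.1, 0.1, 3.1]
grip_width: -0.001
clock: 16.75
eef_pos: [0.6871, 0.0809, 0.0341]
tool_rot: [[1.0, -0.007, -0.012], [0.012, -0.0, 1.0], [-0.007, -1.0, -0.0]]
wrist_force: [-11.3, -1.2, 8.6]
grip_width: 0.001
```

Rail contact (−11 N). Backing off to the dish centre, rising and withdrawing.

```bash
python3 -m pendant '[{"x":-0.6,"y":0,"z":0,"twist":0},{"x":-0.6,"y":0,"z":0,"twist":0},{"x":-0.3,"y":0,"z":0,"twist":0},{"x":0,"y":0,"z":0,"twist":0},{"x":0,"y":-1,"z":0,"twist":0},{"x":0,"y":-2,"z":0,"twist":0},{"x":0,"y":-4,"z":0,"twist":0},{"x":0,"y":-4,"z":0,"twist":0},{"x":0,"y":-4,"z":0,"twist":0},{"x":-4,"y":0,"z":0,"twist":0},{"x":-4,"y":0,"z":0,"twist":0},{"x":-4,"y":0,"z":0,"twist":0},{"x":-4,"y":0,"z":0,"twist":0},{"x":0,"y":0,"z":0,"twist":0},{"x":0,"y":0,"z":0,"twist":0}]'
python3 - <<'E'
from h import *
for n in ['scene','top','wrist']:
  d=snap(n,n+'8.png')
  for k in ['dish','sauce','teacup','jar']: print(n,k,[np.round(r['centre'],3).tolist() for r in arm.spot_point(k,d)[:3]])
  for m in arm.cut_out('dish',d)[:5]:
    Q=world(d,m['mask']); Q=Q[(Q[:,2]>.020)&(Q[:,2]<.030)]
    if len(Q)>5: print(n,cv2.minEnclosingCircle(Q[:,:2].astype(np.float32)),d['image'][m['mask']].mean(0).round())
  P=world(d,np.ones((420,560),bool))
  q=P[(P[:,2]>.022)&(P[:,2]<.034)&(P[:,0]>.69)&(P[:,0]<.74)&(P[:,1]>.12)&(P[:,1]<.2)]
  if len(q): print('rail x',np.percentile(q[:,0],[3,50,97]).round(4))
d=cv2.imread('pics/scene8.png')
cv2.imwrite('pics/s8c.png',cv2.resize(d[170:340,150:330],None,fx=3.3,fy=3.3))
E
```

```text
clock: 18.25
eef_pos: [0.5155, 0.079, 0.1856]
tool_rot: [[1.0, 0.002, -0.012], [0.012, 0.001, 1.0], [0.002, -1.0, 0.001]]
wrist_force: [-0.1, -0.1, -0.9]
grip_width: -0.002
scene dish [[0.454, -0.146, 0.016], [0.452, -0.144, 0.002], [0.668, 0.08, 0.011]]
scene sauce [[0.437, 0.364, -0.003]]
scene teacup [[0.486, -0.391, -0.001]]
scene jar [[0.626, 0.406, -0.002]]
scene ((0.35441455245018005, -0.08220772445201874), 0.033105697482824326) [22. 37. 61.]
scene ((0.674784779548645, 0.07981014251708984), 0.03602803498506546) [134. 138. 142.]
scene ((0.4574821889400482, -0.14259757101535797), 0.03468848019838333) [37. 76. 26.]
rail x [0.6933 0.7098 0.7158]
top dish [[0.456, -0.143, -0.002], [0.35, -0.088, 0.013], [0.454, -0.147, 0.012]]
top sauce []
top teacup [[0.484, -0.385, 0.001], [0.632, 0.408, 0.002]]
top jar [[0.632, 0.407, -0.001]]
top ((0.45663633942604065, -0.14665602147579193), 0.03291516378521919) [ 65. 129.  41.]
top ((0.35569241642951965, -0.09015624970197678), 0.03249995410442352) [ 40.  68. 106.]
top ((0.6266027688980103, 0.39461034536361694), 0.029274892061948776) [146. 143. 143.]
rail x [0.7014 0.7077 0.7134]
wrist dish [[0.454, -0.142, -0.002], [0.455, -0.142, 0.012]]
wrist sauce []
wrist teacup []
wrist jar []
wrist ((0.37057721614837646, -0.08688461035490036), 0.027903839945793152) [43. 58. 81.]
wrist ((0.45404502749443054, -0.1425773650407791), 0.03297858685255051) [ 55. 103.  40.]
wrist ((0.698753833770752, 0.08257005363702774), 0.004957014229148626) [115. 119. 118.]
rail x [0.6991 0.7035 0.7095]
```

View pics/s8c.png

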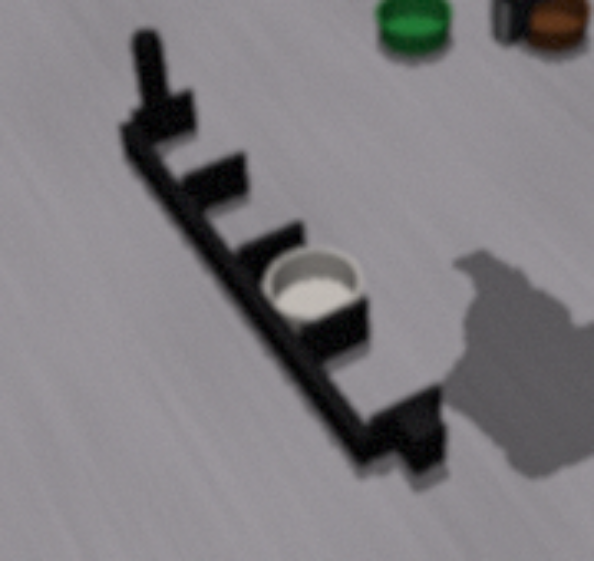

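The dish (crop 315,290) sits flat in the third gap from the post, against the rail. The robot is clear and the other objects have not moved. Handing in.

```bash
python3 -c "
from rig import arm
print(arm.close_job())"
```

```text
the job is handed in; nothing more can be done
None
```

The job is handed in, with the white sauce dish flat in the third gap from the post and against the back rail. It took about 18 s on the robot's clock, and no verdict is reported.

- **Counting:** The post stands at the rack's right (−y) end. I touched div_c between gaps 1 and 2 (wrist force 12 N), then the middle divider div_b (17 N).
- **Pushing:** I lowered the shut fingers inside the dish and pushed it across the counter without lifting it. Just before the mouth it was about 4 mm off the gap's middle, so I nudged it back and then pushed until it met the rail (wrist force about −11 N along x). After that I withdrew the arm.
- **Last checks:**
  - The dish centre measures about x 0.67, y 0.08 to 0.084, against a gap middle of y ≈ 0.083.
  - In the scene view, the bottle, cup and jar are where they started, within about 5 mm.
- **Disagreements:**
  - Single views of the dish in the gap differed by several mm (scene y from 0.080 to 0.091, because it was partly hidden).
  - In the last pictures the top camera found neither the dish nor the bottle. The wrist camera caught only a sliver of the dish.
  - The final position therefore rests on the scene view, the close wrist view just before contact and the contact force.

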